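# Jar up the spent cells and screw the lid on

## Robot

A 6-joint arm with a two-finger parallel gripper is mounted at the origin on the work surface. World frame = base frame: x ahead of the robot, y to its left, z up, the work surface at z = 0. Lengths are in m, angles in rad, forces in N, time in s.
With the tool pointing down it reaches from about 0.425 to 0.95 m from the base axis. Payload 3.5 kg.
Tool frame: the origin (TCP) lies midway between the tips of the shut fingers; the grasp point (between the pads) lies 19 mm behind it; z points along the fingers, y is the line along which they close (so a half turn about z gives the same grasp; the last joint's range is limited). The gripper opens to 85 mm and grips with 20 to 120 N. Pads are 22 mm wide; open, the fingers measure 114 mm over their backs; the gripper's body (76 mm by 85 mm) begins 54 mm behind the grasp point. The pads swing forward as they close: fully open they stand 13 mm farther back than shut.
Start: joints at [-1.361, 0.286, 1.577, -0, 1.279, -0.15], TCP at [0.238, -0.632, 0.231] pointing down, gripper open.
Joint ranges: [-2.77, 2.77], [-0.9, 2.22], [0.21, 2.48], [-1.53, 4.67], [0.24, 2.81], [-2.84, 2.84]. Speed limits (rad/s): [2.79, 2.79, 3.14, 3.14, 3.14, 3.14].

## Interface

Orientations are given as a unit quaternion [x, y, z, w].
In Python, from plant import ctrl, cams, order gives the robot as it stands.
- The arm moves only by the tool move_arm, never from a script. Its argument "plan" is one flat list of numbers, 7 for each row, row after row: the shift along the world's x, y, z in mm, then the turn, a rotation vector about the world's x, y, z in degrees, then the finger opening in mm, from 0 to 85.4. A call has 1 to 12 rows; each row shifts and turns the commanded pose from where the row before left it; what a row does not reach is not made up. A row lasts 1/10 s, in which the tool goes at most 50 mm and 8.59 degrees, less where a joint would pass 70% of its speed; a pose out of reach is approached as far as the arm can. A call is refused whole if a number of a shift passes 50 or a number of a turn 8.59, either way. A call with a gripper value outside its range is refused whole. The fingers move at their own pace and stop on an object; "newtons" is the grip in N (left out, the last holds). Time passes only in rows, so rows that do not move let the fingers close. It gives the time, the measured TCP pose, the force, the opening and the grip force at its end, in the units of the state.
- ctrl.get_state(): the state, without advancing time (a new reading comes with each control period).
- cams.read_camera(name): name is "side" or "top"; returns a dict with "color" (480x640x3 uint8, red, green, blue), "fov_y" (degrees; the focal length in pixels is half the picture's height over the tangent of half this angle, whatever the lens; pixels are square), "cx", "cy" (the principal point, pixels), "origin" and "orientation" of the camera in the world. Camera axes: x right, y up, looking along -z (the intrinsics and any distortion apply to the point x, -y, -z); pixel columns grow to the right and rows downward; lengths in m; the calibration is good to about 2 mm. A picture is of the moment at which its call begins. There is no depth.
- order.sign_off(): hands the job in; it is judged then, once.
The state is a dict: "time": time; "qpos": joint angles; "dq": joint speeds; "joint_efforts": joint torques, N m; "eef_pos": TCP position; "tcp_rot": TCP orientation; "contact_force": force on the tool from outside, world axes, zero at the start; "wrist_torque": the same for the moment, N m; "opening": opening from 0.0 (shut) to 1.0 (fully open); "finger_force": force on a finger pad.
Only numpy, scipy, OpenCV 4.12 (cv2) and the standard library are available. Lean on these libraries where they do the work, as an engineer would, in place of code of your own. Each camera call takes 0.05 s, during which the arm holds its last target. There are 200 camera calls.

## Task

Sweep both spent battery cells along the trough so that they drop into the jar, then set the screw lid level on top of the jar's threads, resting on them. Turn it back (anticlockwise) until it drops into the thread starts, then screw it clockwise as far as it will go. Let go of it and leave the paint tin, the spray can and the mug where they are.

Things in the scene. Friction and masses are not known exactly. Their poses are not given: they have to be found in the camera images.
- station: Fixed sorting stand, bolted down: grey base plate with a white screw-neck jar clamped upright and an aluminium trough leading to its mouth. Origin on the bench, on the jar's axis; z up; trough along +y. Jar 120 mm diameter up to 80 mm high, neck 96 mm from 90 to 114 mm, tapering to 91 mm at the rim (120 mm). Mouth 83 mm; hollow, floor at 5 mm. Four-start thread of 108 mm diameter on the neck.
- mouth (a point): Centre of the jar's mouth, at rim height (120 mm), on the jar's axis. Axes as the stand.
- ridge (a point): Middle of the top of one thread ridge, 51 mm from the jar's axis. Ridges span -4 to 44 degrees about the stand's z (anticlockwise from above, from its +x), repeated every 90 degrees. A ridge's top climbs anticlockwise from 109.5 to 113.5 mm height, its underside from 106 to 110 mm.
- thread_start (a point): Middle of one thread start, the gap between ridges at 44 to 78 degrees (repeated every 90), 51 mm from the axis, on its ledge at 102 mm height. A lug resting on a ridge and turned anticlockwise drops in here under the lid's weight if the lid is free to fall. Turned clockwise from here it runs under the ridge, on the ledge that slopes down to 98 mm.
- stop_rib (a point): Top edge, at -4 degrees, of one upright stop rib (-12 to -4 degrees, repeated every 90, from 94 mm height up to the rim). No lug can pass it: it blocks a lug on a ridge from going clockwise, a lug in a thread start from going farther anticlockwise, and ends the tightening.
- trough_near (a point): Middle of the trough floor's edge at the jar end, 66 mm from the jar's axis, 122 mm high (2 mm over the rim). The trough is open here; a cell pushed on rolls over the 20 mm gap to the rim and falls into the mouth. Flat level floor, 67 mm wide between two side walls that stand 18 mm above it.
- trough_far (a point): Middle of the trough floor at its far end, 310 mm from the jar's axis along the stand's +y, at floor height 122 mm, at the inner face of an end wall 18 mm high.
- cell_a: Spent D battery cell, 58 mm long (60 mm with terminals), 33 mm diameter, about 140 g, lying across the trough, the one nearer the jar. Origin at its centre; x is its long axis. It rolls when pushed.
- cell_b: The same kind of cell, lying across the trough farther from the jar, its centre at least 75 mm from the far end. Origin at its centre; x is its long axis. It rolls when pushed.
- lid: Grey plastic screw lid, 122 mm diameter, about 160 g, lying open side down on the bench. Origin at the centre of its underside, z up. Top face at 26 mm, cavity 22 mm deep and 116 mm wide. Origin height over the bench: 108.5 to 112.5 mm resting on the ridges, 101 mm dropped into the thread starts, 98 mm screwed down on the rim; there its x lies along the stand's x or y.
- grip_bar (a point): Middle of the top edge of the lid's grip bar, 56 mm above the lid's origin; axes as the lid. The bar is 90 mm long (along the lid's x), 16 mm thick and stands 30 mm above the lid's top. The lid can be turned by gripping it or by pushing on it.
- lug (a point): Inner part of one of the lid's four lugs: 6 mm round pins inside the skirt at the lid's +x, +y, -x and -y (two under the ends of the bar), pointing inwards to 51 mm from the axis, from 1 to 7 mm above the lid's underside. This point is 54 mm from the axis, 4 mm up.
- paint_tin: White paint tin, 100 mm diameter, 114 mm tall, standing; a bystander. Origin at the centre of its base.
- spray_can: Blue spray can, 65 mm diameter, 190 mm tall, standing; a bystander. Origin at the centre of its base.
- steel_mug: Steel mug, 84 mm diameter at the rim, 100 mm tall, standing; a bystander. Origin at the centre of its base.
Not all that is in view belongs to the job. What is shaped like the cell_b but pink is not meant.

How it is judged:
On the way, in this order (a step that is already met when the one before it is completed fails the run):
1. both cells lie inside the jar, below the rim (horizontal distance between each of cell_a, cell_b and mouth below 0.05 m and z of each of cell_a, cell_b in the frame of station below 0.1 m), for 0.2 s.
2. the lid rests level and centred on top of the thread ridges, touching the jar (angle between lid's own z axis and vertical below 0.07 rad and x of lid in the frame of station between -0.006 and 0.006 m and y of lid in the frame of station between -0.006 and 0.006 m and z of lid in the frame of station between 0.1065 and 0.1155 m and contact force between lid and station above 0.2 N), for 0.2 s.
3. the lid, turned back, has dropped level into the thread starts (angle between lid's own z axis and vertical below 0.07 rad and x of lid in the frame of station between -0.006 and 0.006 m and y of lid in the frame of station between -0.006 and 0.006 m and z of lid in the frame of station below 0.1035 m), for 0.1 s.
4. the lid is screwed down to the rim, its lugs at the stop ribs (angle between lid's own z axis and vertical below 0.07 rad and x of lid in the frame of station between -0.006 and 0.006 m and y of lid in the frame of station between -0.006 and 0.006 m and z of lid in the frame of station between 0.094 and 0.1005 m and (angle between the x axis of lid and the x axis of station, either way round below 0.15 rad or angle between the x axis of lid and the y axis of station, either way round below 0.15 rad)), for 0.2 s.
At the end, for the whole second after the job is handed in: Both cells are in the jar (centres within 50 mm of its axis, below 100 mm); the lid is at rest, level within 4 degrees, centred within 6 mm, its origin 94 to 100.5 mm above the stand's, its x within 0.15 rad of the stand's x or y axis (lugs at the stops) (all of step 1 and all of step 4 and linear speed of lid below 0.02 m/s and angular speed of lid below 0.1 rad/s); the robot touches nothing.
It fails at once if a bystander (paint tin) was shifted by more than 30 mm (distance of paint_tin from where it was at the start of the episode above 0.03 m).
It fails at once if a bystander (spray can) was shifted by more than 30 mm (distance of spray_can from where it was at the start of the episode above 0.03 m).
It fails at once if a bystander (steel mug) was shifted by more than 30 mm (distance of steel_mug from where it was at the start of the episode above 0.03 m).
It also fails if it takes over 54 s, if anything falls off the work surface, if the arm or the gripper's body presses on something with over 40 N, if the wrist force passes 120 N, or if a joint passes its speed limit or range.

## Working session

There is one attempt and no reset: what is moved stays moved. The work goes in short steps, Python scripts to look and compute and a tool call to move; the robot and the scene stay as the last step left them, time stands still between calls to the robot, and variables do not carry over. Pictures are saved under pics/ and viewed, at most 10 in all, crops included, and the job is handed in when it is done.

Besides the shell and the picture viewer there is one more tool, called after "Call:" as name(argument=value, ...) on one line, values as JSON. move_arm: Moves the arm, as the interface text tells. Its arguments: {"type":"object","properties":{"plan":{"type":"array","items":{"type":"number"}},"newtons":{"type":"number"}},"required":["plan"]}

```bash
mkdir -p pics; cat > h.py <<'E'
import numpy as np,cv2,json
from scipy.spatial.transform import Rotation as R
from plant import ctrl,cams,order
def shot(n,tag):
    c=cams.read_camera(n); np.savez('pics/'+tag+'.npz',**c); cv2.imwrite('pics/'+tag+'.png',c['color'][:,:,::-1]); return c
def load(tag): return np.load('pics/'+tag+'.npz',allow_pickle=True)
def ray(c,u,v):
    f=240/np.tan(np.radians(float(c['fov_y']))/2)
    d=np.array([(u-c['cx'])/f,-(v-c['cy'])/f,-1.]); return np.array(c['origin']),R.from_quat(c['orientation']).apply(d)
def onz(c,u,v,z):
    o,d=ray(c,u,v); return o+d*(z-o[2])/d[2]
def proj(c,p):
    f=240/np.tan(np.radians(float(c['fov_y']))/2)
    q=R.from_quat(c['orientation']).inv().apply(np.array(p)-c['origin']); return c['cx']-f*q[0]/q[2],c['cy']+f*q[1]/q[2]
E
python3 - <<'E'
from h import *
for n in('top','side'):
    c=shot(n,n+'1'); print({k:c[k] for k in c if k!='color'})
print(ctrl.get_state())
E
```

```text
{'fov_y': 52.60458908686279, 'cx': 319.01232019040043, 'cy': 242.32427961442755, 'origin': array([0.35442779, 0.05582249, 1.05565174]), 'orientation': array([ 0.08719907, -0.0808314 , -0.67268156,  0.73031646])}
{'fov_y': 55.3860748474288, 'cx': 318.4063471684257, 'cy': 238.62902931066114, 'origin': array([0.16003923, 0.74165235, 0.68960089]), 'orientation': array([-0.11470042,  0.4377332 ,  0.85715158, -0.24601753])}
{'time': 0.1, 'qpos': array([-1.36099152e+00,  2.87137861e-01,  1.57802230e+00, -1.22407417e-05,
        1.27859638e+00, -1.50009875e-01]), 'dq': array([-0.0016273 , -0.00100296, -0.00306195, -0.00069682,  0.00011746,
       -0.00168986]), 'joint_efforts': array([ 3.91939811e-04, -4.07302737e+01, -2.93698329e+01, -1.47316846e-04,
        3.43968291e-03,  3.50071012e-06]), 'eef_pos': array([ 0.23756253, -0.63118414,  0.23004946]), 'tcp_rot': array([ 9.83859385e-01,  1.78940046e-01, -3.81990560e-05, -1.08128792e-03]), 'contact_force': array([ 0.6310929 ,  0.52601856, -0.08331776]), 'wrist_torque': array([-0.03515365,  0.01577542, -0.02636883]), 'finger_force': 0.0, 'opening': 0.9998807401220308}
```

View pics/top1.png

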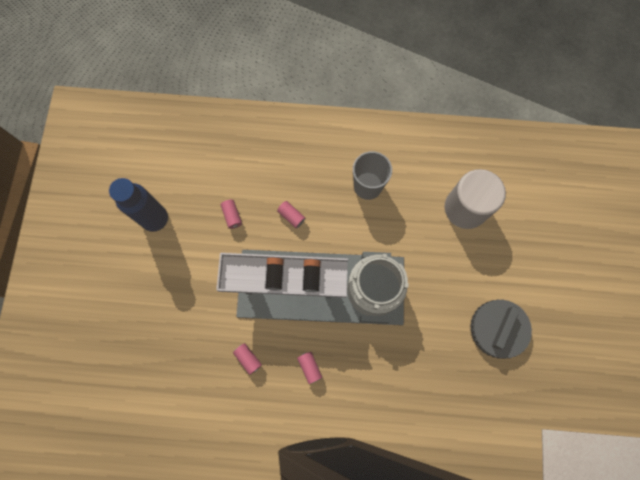

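View pics/side1.png

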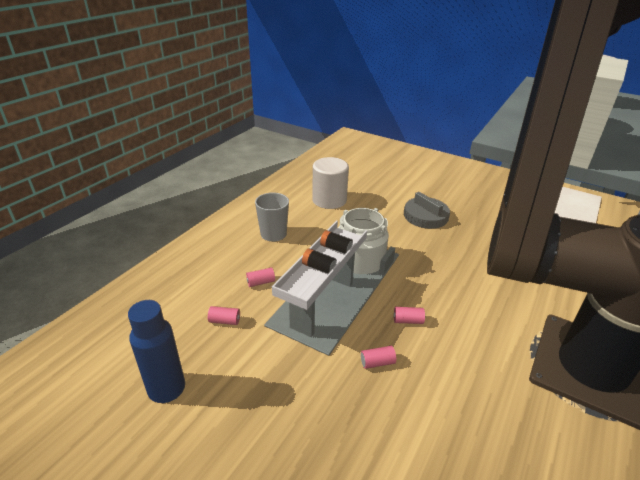

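The top view shows the jar mouth near (380,281), trough from (348,275) to (219,272), black/orange cells at (274,273) and (312,274), and the lid at (502,330) with its bar from about (515,313) to (503,345). The side view shows the same layout, with the lid at (428,211).

```bash
python3 - <<'E'
from h import *
c=load('top1')
im=c['color']
for n,p,z in [('mouth',(380,281),.12),('farL',(219,255),.14),('farR',(219,291),.14),('nearL',(347,258),.14),('nearR',(347,295),.14),('cellA',(312,275),.155),('cellB',(274,273),.155),('lidtop',(502,329),.026),('bar1',(517,311),.056),('bar2',(501,346),.056),('tin',(480,192),.114),('mug',(372,168),.1),('can',(122,190),.19)]:
    print(n,onz(c,*p,z).round(4))
a=im[225:345,200:420]; b=im[280:380,450:550]
a=cv2.resize(a[:,:,::-1],None,fx=3.6,fy=3.6,interpolation=cv2.INTER_CUBIC); a=a[:,:792]
cv2.imwrite('pics/ca.png',a)
s=load('side1')['color'][170:240,390:465]
b=cv2.resize(b[:,:,::-1],(500,500),interpolation=cv2.INTER_CUBIC)
cv2.imwrite('pics/cb.png',b)
E
```

```text
mouth [ 0.5136 -0.0509  0.12  ]
farL [0.5353 0.2635 0.14  ]
farR [0.4661 0.2544 0.14  ]
nearL [0.5497 0.0171 0.14  ]
nearR [0.4784 0.0122 0.14  ]
cellA [0.5086 0.081  0.155 ]
cellB [0.5065 0.1525 0.155 ]
lidtop [ 0.4493 -0.3213  0.026 ]
bar1 [ 0.4856 -0.3412  0.056 ]
bar2 [ 0.4124 -0.3081  0.056 ]
tin [ 0.7153 -0.246   0.114 ]
mug [ 0.7554 -0.0238  0.1   ]
can [0.6347 0.4505 0.19  ]
```

View pics/ca.png

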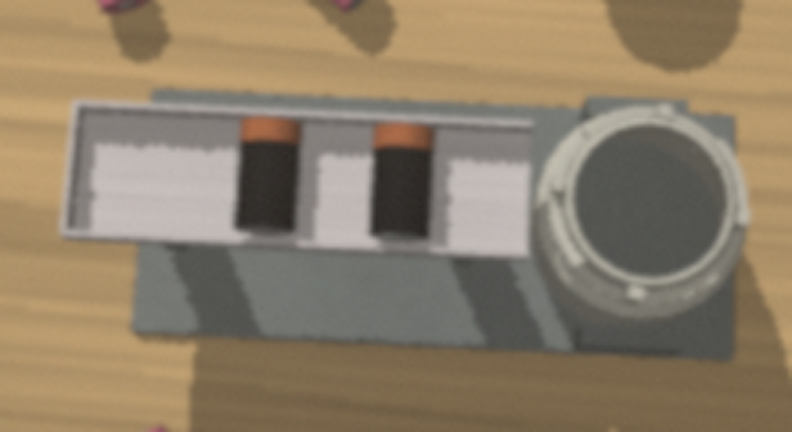

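View pics/cb.png

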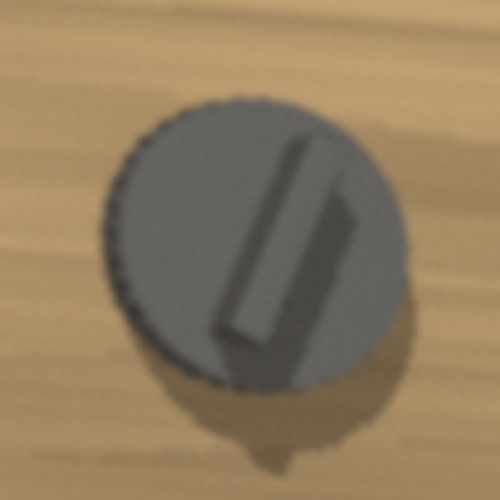

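The crops give the mouth centre at pixel (380.8,280.6), the trough wall corners at (220.8,253.3), (217.5,290.6), (347.8,258.9) and (346.7,296.1), and the bar ends at (515.4,308.8) and (500.6,347.6).

```bash
python3 - <<'E'
from h import *
c=load('top1'); g=lambda p,z: onz(c,*p,z)
m=g((380.8,280.6),.12)
f=(g((220.8,253.3),.14)+g((217.5,290.6),.14))/2; n=(g((347.8,258.9),.14)+g((346.7,296.1),.14))/2
d=f-n; print('mouth',m.round(4),'far',f.round(4),'near',n.round(4),'yaw',np.degrees(np.arctan2(-d[0],d[1])))
a,b=g((515.4,308.8),.056),g((500.6,347.6),.056)
print('bar',(a+b)/2,np.linalg.norm(a-b),np.degrees(np.arctan2(*(a-b)[1::-1])),'disc',g((502.6,328.6),.026))
# side view checks: project estimates
s=load('side1')
for n_,p in [('mouth',m),('far',f),('near',n),('lidtop',[*g((502.6,328.6),.026)[:2],.026]),('bar a',a),('bar b',b)]: print(n_,np.round(proj(s,p),1))
x=s['color'][170:320,260:460]
v=cv2.resize(x[:,:,::-1],(800,600),interpolation=cv2.INTER_CUBIC); cv2.imwrite('pics/cs.png',v)
E
```

```text
mouth [ 0.5145 -0.0524  0.12  ] far [0.5028 0.2589 0.14  ] near [0.5122 0.0141 0.14  ] yaw 2.195578053140257
bar [ 0.44950927 -0.32260254  0.056     ] 0.08625214032477528 -20.876844726172067 disc [ 0.45021986 -0.32253875  0.026     ]
mouth [363.4 217.4]
far [289.6 292.3]
near [351.  224.4]
lidtop [426.6 207.4]
bar a [416.7 191.4]
bar b [441.1 204.9]
```

View pics/cs.png

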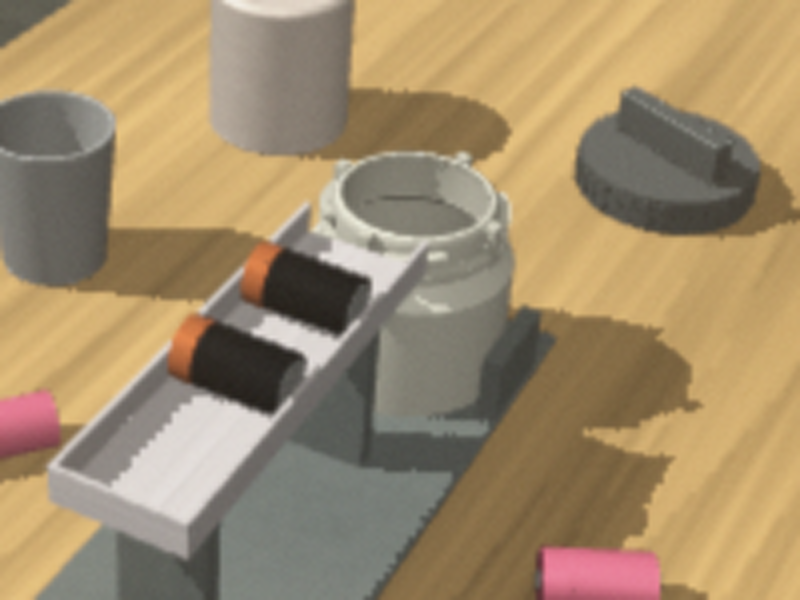

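Call:
move_arm(plan=[30,45,3,0,0,8,50,35,50,3,0,0,8,20,35,50,0,0,0,8,20,40,50,0,0,0,8,20,35,50,0,0,0,8,20,25,50,0,0,0,8,20,20,50,0,0,0,8,20,20,50,0,0,0,8,20,12,50,0,0,0,8.4,20,10,50,0,0,0,0,20,0,50,0,0,0,0,20,0,50,0,0,0,0,20])

```text
time: 1.3
eef_pos: [0.4631, -0.091, 0.2361]
tcp_rot: [0.688, 0.725, -0.0, -0.0]
contact_force: [1.1, 0.5, -0.3]
opening: 0.231
finger_force: 0.0
```

The side crop agrees with the top view to about 2 px (mouth at (364.5,219.5) in full-image pixels). Both cells lie square across the trough. Next I go behind cell_b.

Call:
move_arm(plan=[6,40,0,0,0,0,20,6,40,0,0,0,0,20,6,40,0,0,0,0,20,6,40,0,0,0,0,20,6,40,0,0,0,0,20,6,40,0,0,0,0,20,5,40,0,0,0,0,20,0,20,0,0,0,0,20,0,0,0,0,0,0,20])

```text
time: 2.2
eef_pos: [0.5039, 0.2091, 0.2359]
tcp_rot: [0.687, 0.727, -0.0, -0.001]
contact_force: [-0.2, 0.6, 0.0]
opening: 0.235
finger_force: 0.0
```

Call:
move_arm(plan=[0,5,-35,0,0,-1,20,0,2,-35,0,0,0,20,0,0,-25,0,0,0,20,0,0,-10,0,0,0,20,0,0,0,0,0,0,20])

```text
time: 2.7
eef_pos: [0.5035, 0.2128, 0.1298]
tcp_rot: [0.695, 0.719, -0.002, -0.001]
contact_force: [0.2, 0.2, 0.2]
opening: 0.236
finger_force: 0.0
```

```bash
python3 - <<'E'
from h import *
c=shot('side','s2'); x=c['color'][150:330,240:480]
v=cv2.resize(x[:,:,::-1],(800,600),interpolation=cv2.INTER_CUBIC); cv2.imwrite('pics/cs2.png',v)
E
```

```text
(no output)
```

View pics/cs2.png

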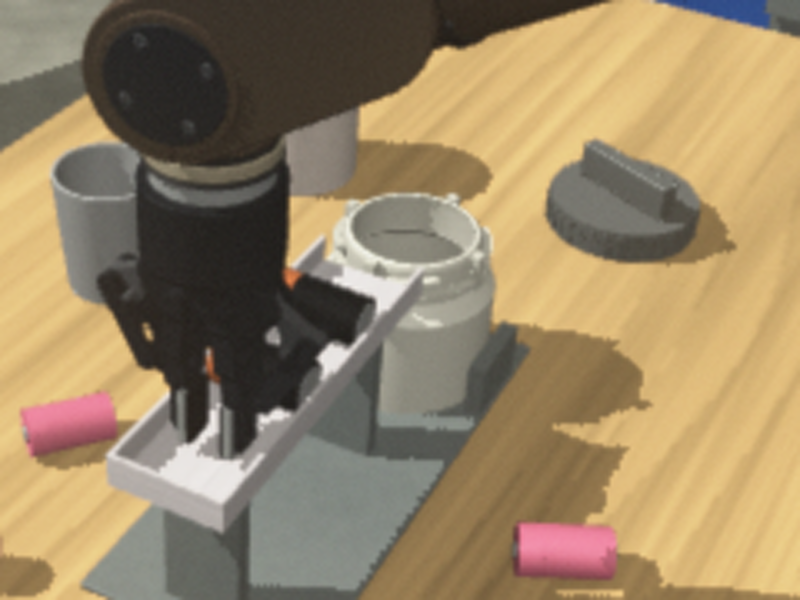

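The fingers stand inside the trough behind cell_b. Now I sweep.

Call:
move_arm(plan=[0.4,-12,0,0,0,0,20,0.4,-12,0,0,0,0,20,0.5,-12,0,0,0,0,20,0.5,-12,0,0,0,0,20,0.5,-12,0,0,0,0,20,0.5,-12,0,0,0,0,20,0.5,-12,0,0,0,0,20,0.5,-12,0,0,0,0,20,0.5,-12,0,0,0,0,20,0.5,-12,0,0,0,0,20,0.5,-12,0,0,0,0,20,0.5,-12,0,0,0,0,20])

```text
time: 3.95
eef_pos: [0.5103, 0.0688, 0.1314]
tcp_rot: [0.695, 0.719, -0.0, 0.0]
contact_force: [0.3, -0.4, -0.6]
opening: 0.231
finger_force: 0.1
```

Call:
move_arm(plan=[0.5,-12,0,0,0,0,20,0.5,-12,0,0,0,0,20,0.5,-12,0,0,0,0,20,0.5,-12,0,0,0,0,20,0.5,-10,0,0,0,0,20,0.5,-10,0,0,0,0,20,0,-8,0,0,0,0,20,0,0,0,0,0,0,20,0,0,0,0,0,0,20])

```text
time: 4.85
eef_pos: [0.5131, -0.0064, 0.1312]
tcp_rot: [0.695, 0.719, -0.0, -0.0]
contact_force: [-0.9, 0.7, -0.0]
opening: 0.233
finger_force: 0.0
```

```bash
python3 - <<'E'
from h import *
c=shot('side','s3'); x=c['color'][150:330,240:480]
v=cv2.resize(x[:,:,::-1],(800,600),interpolation=cv2.INTER_CUBIC); cv2.imwrite('pics/cs3.png',v)
E
```

```text
(no output)
```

View pics/cs3.png

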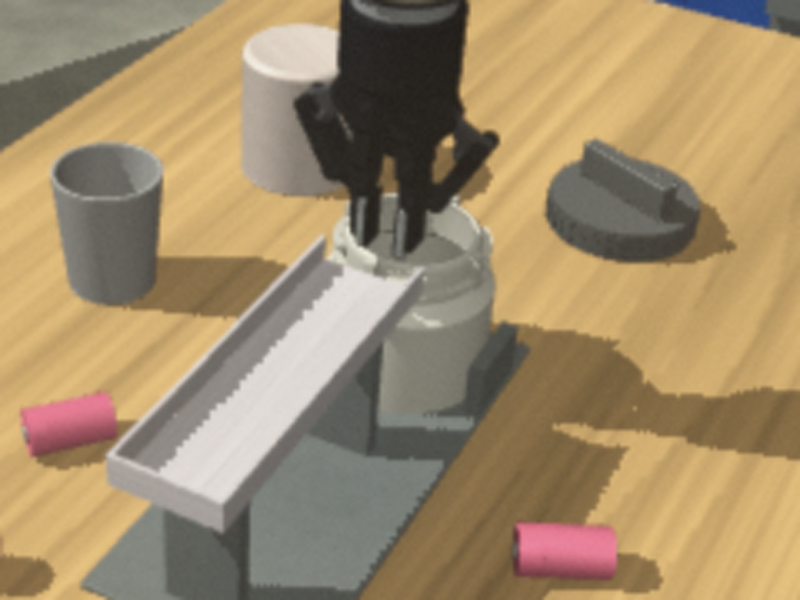

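The trough is empty and no cell lies outside, so both are in the jar. I move up and toward the lid, then check its yaw from the side view.

Call:
move_arm(plan=[0,0,40,0,0,-8,60,0,-15,40,0,0,-8.5,60,-5,-45,10,0,0,-8.5,60,-10,-45,0,0,0,-8.5,60,-10,-45,0,0,0,-8.5,60,-10,-45,0,0,0,-8.5,60,-10,-45,0,0,0,-8.5,60,-10,-40,0,0,0,-8.5,60,-8,-36,0,0,0,-8.5,60,0,0,0,0,0,-8.5,60,0,0,0,0,0,-8.5,60,0,0,0,0,0,-8.5,60])

```text
time: 6.1
eef_pos: [0.4503, -0.3222, 0.2212]
tcp_rot: [0.996, -0.086, -0.0, -0.0]
contact_force: [-0.4, 0.1, 0.3]
opening: 0.704
finger_force: 0.0
```

```bash
python3 - <<'E'
from h import *
s=load('side1'); a,b=onz(s,417,194,.056),onz(s,441,207.5,.056)
print('side bar',(a+b)/2,np.linalg.norm(a-b),np.degrees(np.arctan2(*(a-b)[1::-1])))
# bar edge lines in top crop: light top face; edges via LSD
c=load('top1'); g=cv2.cvtColor(cv2.resize(c['color'][285:370,465:540],None,fx=4,fy=4,interpolation=cv2.INTER_CUBIC),cv2.COLOR_RGB2GRAY)
l=cv2.createLineSegmentDetector().detect(g)[0][:,0]
for q in l:
    if np.hypot(q[2]-q[0],q[3]-q[1])>70:
        p=[onz(c,465+(q[i]+.5)/4-.5,285+(q[i+1]+.5)/4-.5,.056) for i in(0,2)]; d=p[1]-p[0]
        print(p[0][:2].round(4),p[1][:2].round(4),np.degrees(np.arctan2(d[1],d[0])).round(1))
t=shot('top','t4'); print(proj(t,ctrl.get_state()['eef_pos']))
m=t['color'][255:310,355:405].astype(int); print('orange px in jar',((m[...,0]-m[...,2])>50).sum(),'dark',(m.sum(2)<130).sum())
E
```

```text
side bar [ 0.444585   -0.31000781  0.056     ] 0.0844868365439004 -21.291320447013234
(np.float64(544.4978860499778), np.float64(321.2150504757831))
orange px in jar 67 dark 256
```

Call:
move_arm(plan=[-2,4,-45,0,0,-5.5,60,0,0,-45,0,0,-5.5,60,0,0,-40,0,0,0,60,0,0,-30,0,0,0,60,0,0,-17,0,0,0,60,0,0,-9,0,0,0,60,0,0,0,0,0,0,60], newtons=30)

```text
time: 6.85
eef_pos: [0.4479, -0.3172, 0.0343]
tcp_rot: [0.984, -0.177, -0.001, -0.001]
contact_force: [0.1, 0.2, 0.7]
opening: 0.702
finger_force: 0.0
```

```bash
python3 - <<'E'
from h import *
c=shot('side','s5'); x=c['color'][130:250,360:520]
cv2.imwrite('pics/cs5.png',cv2.resize(x[:,:,::-1],(800,600),interpolation=cv2.INTER_CUBIC))
E
```

```text
(no output)
```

View pics/cs5.png

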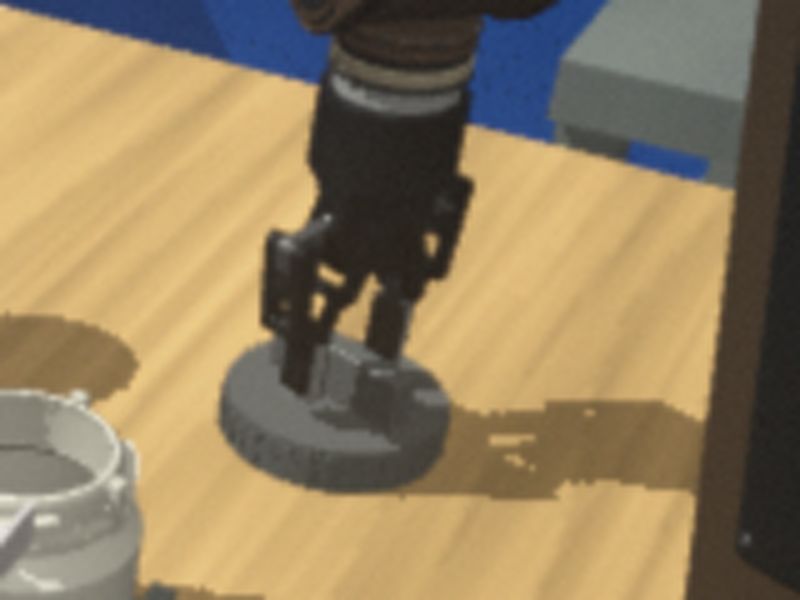

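The fingers straddle the grip bar roughly at its middle (near full-image pixel (430,205)). Next I close.

Call:
move_arm(plan=[0,0,0,0,0,0,30,0,0,0,0,0,0,14,0,0,0,0,0,0,5,0,0,0,0,0,0,5,0,0,0,0,0,0,5], newtons=50)

```text
time: 7.4
eef_pos: [0.4492, -0.3192, 0.0372]
tcp_rot: [0.984, -0.178, 0.001, 0.001]
contact_force: [-0.1, -0.3, 5.8]
opening: 0.173
finger_force: 53.8
```

Call:
move_arm(plan=[0,0,30,0,0,0,5,0,0,45,0,0,0,5,0,0,45,0,0,0,5,5,15,35,0,0,4,5,8,30,8,0,0,6,5,8,35,0,0,0,6,5,8,35,0,0,0,6,5,8,35,0,0,0,6,5,8,35,0,0,0,6,5,8,35,0,0,0,6,5,6,30,0,0,0,4.7,5,6,17,0,0,0,0,5])

```text
time: 8.6
eef_pos: [0.5125, -0.0485, 0.1974]
tcp_rot: [0.977, 0.211, -0.001, -0.001]
contact_force: [0.0, -0.4, -1.3]
opening: 0.177
finger_force: 52.8
```

Call:
move_arm(plan=[0,0,0,0,0,0,5,0,0,0,0,0,0,5])

```text
time: 8.8
eef_pos: [0.5128, -0.0509, 0.1978]
tcp_rot: [0.978, 0.21, -0.001, -0.0]
contact_force: [-0.8, -0.4, -1.7]
opening: 0.176
finger_force: 52.8
```

```bash
python3 - <<'E'
from h import *
s=shot('side','s6'); t=shot('top','t6'); st=ctrl.get_state(); print(st['eef_pos'],st['tcp_rot'],st['opening'])
print(onz(load('side1'),364.5,219.5,.12), 'mouth from side')
a=cv2.resize(s['color'][120:270,290:450],(426,400),interpolation=cv2.INTER_CUBIC); b=cv2.resize(t['color'][220:370,310:450],(373,400),interpolation=cv2.INTER_CUBIC)
cv2.imwrite('pics/c6.png',np.hstack([a,b])[:,:,::-1])
E
```

```text
[ 0.51292529 -0.05175149  0.19808508] [ 9.77838735e-01  2.09358956e-01 -4.76168847e-04 -9.34268869e-05] 0.1717986149278638
[ 0.50858726 -0.04612895  0.12      ] mouth from side
```

View pics/c6.png

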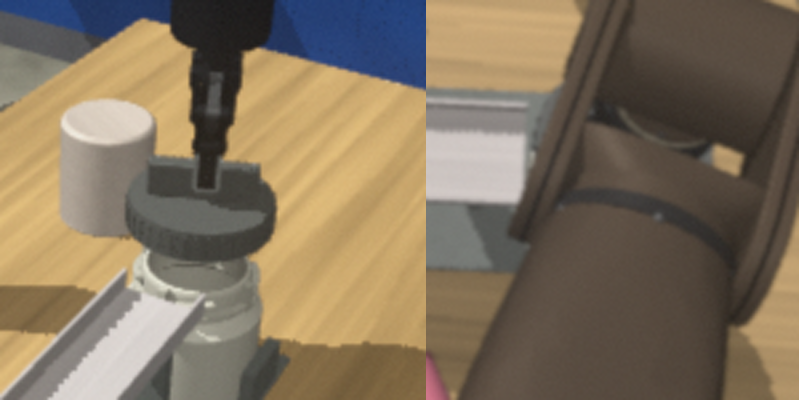

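The side crop shows the lid held level above the jar, disc edges at u≈337.7/393.3 and bottom v≈217.5. The jar rim edges in the earlier view are at u≈344.5/384.2 and v≈208/230.8. I compare the two within the same camera.

```bash
cat >> h.py <<'E'
from scipy.optimize import least_squares
def circ(c,x,y,z,r):
    a=np.linspace(0,2*np.pi,180); P=np.array([proj(c,[x+r*np.cos(k),y+r*np.sin(k),z]) for k in a]); return P[:,0].min(),P[:,0].max(),P[:,1].min(),P[:,1].max()
def fitc(c,z,r,uL,uR,vT=None,vB=None):
    def f(p):
        e=circ(c,*p,z,r); o=[(e[0]+e[1])/2-(uL+uR)/2]
        if vT: o.append(e[2]-vT)
        if vB: o.append(e[3]-vB)
        return o
    return least_squares(f,[.51,-.05]).x
E
python3 - <<'E'
from h import *
s=load('side1'); q=load('s6')
print('rim',fitc(s,.12,.0455,344.5,384.2,208,230.8), np.round(circ(s,.5145,-.0524,.12,.0455),1))
# automatic lid mask in s6: dark grey pixels in disc region
h=cv2.cvtColor(q['color'],cv2.COLOR_RGB2GRAY).astype(int)
sub=q['color'][175:222,330:400].astype(int); m=((sub.max(2)<118)&(sub.max(2)-sub.min(2)<22)).astype(np.uint8)
n,l,st,_=cv2.connectedComponentsWithStats(m); k=1+st[1:,4].argmax(); print(st[k]+[330,175,0,0,0])
print('lid',fitc(q,.161,.061,337.7,393.3,None,217.5),np.round(circ(q,.5129,-.0518,.161,.061),1))
E
```

```text
rim [ 0.50986776 -0.04766862] [343.3 383.6 206.7 229. ]
[ 337  175   56   47 2021]
lid [ 0.51292968 -0.05204089] [337.7 393.2 188.3 217.6]
```

The lid centre matches the TCP and is within about 2 mm of the jar axis. I lower it until contact.

Call:
move_arm(plan=[-1,1.5,-15,0,0,0,5,0,0,-15,0,0,0,5,0,0,-10,0,0,0,5,0,0,-4,0,0,0,5,0,0,-2,0,0,0,5,0,0,0,0,0,0,5])

```text
time: 9.5
eef_pos: [0.5124, -0.0497, 0.1524]
tcp_rot: [0.978, 0.21, -0.0, -0.0]
contact_force: [0.6, 0.3, -2.0]
opening: 0.173
finger_force: 52.8
```

Call:
move_arm(plan=[0,0,-2,0,0,0,5,0,0,-1.5,0,0,0,5,0,0,-1,0,0,0,5,0,0,0,0,0,0,5])

```text
time: 9.9
eef_pos: [0.5124, -0.0496, 0.1481]
tcp_rot: [0.978, 0.21, 0.0, 0.0]
contact_force: [1.1, 0.8, -1.3]
opening: 0.169
finger_force: 52.8
```

Call:
move_arm(plan=[0,0,-1,0,0,0,5,0,0,-1,0,0,0,5,0,0,0,0,0,0,5])

```text
time: 10.2
eef_pos: [0.5127, -0.0494, 0.1473]
tcp_rot: [0.978, 0.21, 0.0, -0.0]
contact_force: [-2.6, 2.6, 4.4]
opening: 0.178
finger_force: 53.9
```

Call:
move_arm(plan=[-1,1,0,0,0,0,5,-1,1,0,0,0,0,5,0,0,0,0,0,0,5,0,0,0,0,0,0,5])

```text
time: 10.6
eef_pos: [0.5116, -0.0484, 0.1471]
tcp_rot: [0.978, 0.21, 0.002, 0.001]
contact_force: [2.2, -2.4, 4.6]
opening: 0.172
finger_force: 53.5
```

Call:
move_arm(plan=[0,0,0,0,0,0,22,0,0,1,0,0,0,22,0,0,1,0,0,0,22,0,0,0,0,0,0,22,0,0,0,0,0,0,22])

```text
time: 11.1
eef_pos: [0.51, -0.0474, 0.1477]
tcp_rot: [0.978, 0.21, -0.0, -0.0]
contact_force: [-0.1, 0.0, 0.2]
opening: 0.257
finger_force: 0.0
```

```bash
python3 - <<'E'
from h import *
q=shot('side','s7')
x=q['color'][130:280,290:490]
cv2.imwrite('pics/c7.png',cv2.resize(x[:,:,::-1],(800,600),interpolation=cv2.INTER_CUBIC))
sub=q['color'][175:260,325:410].astype(int); m=((sub.max(2)<118)&(sub.max(2)-sub.min(2)<22)).astype(np.uint8)
n,l,st,_=cv2.connectedComponentsWithStats(m); k=1+st[1:,4].argmax(); print(st[k]+[325,175,0,0,0])
for p in [(.5116,-.0484),(.5099,-.0477),(.5145,-.0524)]: print(np.round(circ(q,*p,.1105,.061),1))
E
```

```text
[ 325  175   66   85 2262]
[336.5 390.5 207.7 238. ]
[337.  391.1 208.  238.4]
[336.3 390.1 206.6 236.7]
```

Call:
move_arm(plan=[0,0,0,0,0,5,22,0,0,0,0,0,5,22,0,0,0,0,0,5,22,0,0,0,0,0,5,22,0,0,0,0,0,5,22,0,0,0,0,0,5,22,0,0,0,0,0,5,22,0,0,0,0,0,0,22])

```text
time: 11.95
eef_pos: [0.5103, -0.0476, 0.1479]
tcp_rot: [0.869, 0.494, -0.0, -0.0]
contact_force: [0.2, -1.1, -0.7]
opening: 0.259
finger_force: 0.3
```

```bash
python3 - <<'E'
from h import *
s=ctrl.get_state(); print(s['wrist_torque'],s['contact_force'],s['eef_pos'])
q=shot('side','s8')
a,b=[cv2.resize(load(t)['color'][140:280,310:420],(390,497),interpolation=cv2.INTER_CUBIC) for t in('s7','s8')]
cv2.imwrite('pics/c8.png',np.hstack([a,b])[:,:,::-1])
E
```

```text
[-0.02776522 -0.07266453  0.01485584] [ 0.18284166 -1.06246177 -0.67894152] [ 0.51026359 -0.04763092  0.1479105 ]
```

Call:
move_arm(plan=[0,0,0,0,0,4,22,0,0,0,0,0,4,22,0,0,0,0,0,4,22,0,0,0,0,0,0,22,0,0,0,0,0,0,22])

```text
time: 12.5
eef_pos: [0.5108, -0.0486, 0.1484]
tcp_rot: [0.814, 0.581, -0.0, 0.001]
contact_force: [0.3, -4.7, -0.4]
opening: 0.257
finger_force: 5.6
```

```bash
python3 - <<'E'
from h import *
s=ctrl.get_state(); print(s['wrist_torque'],s['contact_force'],s['tcp_rot'])
shot('side','s9')
for t in('s7','s8','s9'):
    g=load(t)['color'].mean(2)
    print(t,'mid',g[225:250,375:380].mean(1).astype(int),'L',g[222,328:345].astype(int),'R',g[222,384:398].astype(int))
E
```

```text
[-0.9102181  -0.15283114 -0.23820394] [ 0.29535305 -4.66835383 -0.36337677] [ 8.13746491e-01  5.81218555e-01 -2.04233407e-04  1.26433030e-03]
s7 mid [104 103  94  72  63  62  61  60  60  59  61  68  91 116 130 140 142 143
 142 143 143 135 121 117 116] L [167 166 168 170 170 174 190 195 151 103  83  71  87  87  90  96 104] R [102 103 102  95  70  61  89 157 165 160 160 159 159 159]
s8 mid [107 106 106 105 107 104  90  69  62  60  60  60  60  60  66  93 128 142
 144 144 143 136 123 118 116] L [168 168 170 169 172 175 190 196 152 104  90  96 106 106 106 108 107] R [ 67  69  66  66  69  69  79 138 164 161 160 158 158 159]
s9 mid [105 105 105 105 106 106 102  83  66  62  60  59  60  60  60  68 100 133
 143 144 143 136 122 118 117] L [168 168 170 171 172 176 192 197 153 106  92 104 106 105 107 106 104] R [ 69  68  66  65  67  68  85 143 164 163 160 160 158 160]
```

The side profile shows the lid's edge about 4 px (10 mm) lower, so it has dropped into the thread starts. I lower the fingers a little and screw clockwise.

Call:
move_arm(plan=[0,0,-4,0,0,-3,22,0,0,-3,0,0,-5,22,0,0,0,0,0,-6,22,0,0,0,0,0,-6,22,0,0,0,0,0,-6,22,0,0,0,0,0,-6,22,0,0,0,0,0,-6,22,0,0,0,0,0,-6,22,0,0,0,0,0,0,22])

```text
time: 13.45
eef_pos: [0.5108, -0.0471, 0.1411]
tcp_rot: [0.972, 0.235, 0.001, -0.0]
contact_force: [1.8, -2.0, -0.2]
opening: 0.258
finger_force: 1.1
```

```bash
python3 - <<'E'
from h import *
s=ctrl.get_state(); print(s['wrist_torque'],s['contact_force'],s['tcp_rot'])
shot('side','s10')
g=load('s10')['color'].mean(2); print('mid',g[225:250,375:380].mean(1).astype(int))
E
```

```text
[-0.15159172 -0.41858032  0.0924412 ] [ 1.84537702 -1.9629936  -0.24278269] [ 9.72040287e-01  2.34812795e-01  7.63198791e-04 -2.20555809e-04]
mid [ 98 104 105 105 105 105 103  90  70  62  59  60  59  59  59  65  94 129
 141 143 143 135 122 117 117]
```

Call:
move_arm(plan=[0,0,-1,0,0,-5,22,0,0,-1,0,0,-5,22,0,0,0,0,0,-5,22,0,0,0,0,0,-5,22,0,0,0,0,0,-5,22,0,0,0,0,0,-4,22,0,0,0,0,0,-4,22,0,0,0,0,0,-4,22,0,0,0,0,0,0,22])

```text
time: 14.4
eef_pos: [0.5108, -0.0479, 0.1395]
tcp_rot: [0.996, -0.084, 0.001, 0.0]
contact_force: [3.0, -2.4, 0.9]
opening: 0.261
finger_force: 2.9
```

```bash
python3 - <<'E'
from h import *
s=ctrl.get_state(); print(s['wrist_torque'],s['contact_force'],s['tcp_rot'])
shot('side','s11')
g=load('s11')['color'].mean(2); print('mid',g[225:250,375:380].mean(1).astype(int))
E
```

```text
[-0.37115207 -0.43575785  0.09529847] [ 3.03886312 -2.41551462  0.85955633] [ 9.96424899e-01 -8.44798823e-02  6.83084622e-04  3.23202772e-04]
mid [ 98 104 104 105 104 104 103  89  68  67  64  62  60  60  60  63  85 124
 141 144 143 136 123 118 117]
```

Call:
move_arm(plan=[0,0,0,0,0,-4,22,0,0,0,0,0,-4,22,0,0,0,0,0,-3,22,0,0,0,0,0,-3,22,0,0,0,0,0,0,22])

```text
time: 14.95
eef_pos: [0.5124, -0.0488, 0.1398]
tcp_rot: [0.98, -0.198, 0.003, 0.003]
contact_force: [7.4, -2.8, -2.9]
opening: 0.26
finger_force: 72.5
```

```bash
python3 - <<'E'
from h import *
s=ctrl.get_state(); print(s['wrist_torque'],s['contact_force'],s['tcp_rot'],s['opening'])
shot('side','s12')
g=load('s12')['color'].mean(2); print('mid',g[225:250,375:380].mean(1).astype(int))
x=load('s12')['color'][140:275,300:480]
cv2.imwrite('pics/c12.png',cv2.resize(x[:,:,::-1],(800,600),interpolation=cv2.INTER_CUBIC))
E
```

```text
[-0.51266661 -1.25905986  2.8685995 ] [ 7.43264293 -2.8286413  -2.87407749] [ 0.98021169 -0.19790576  0.00339183  0.00261716] 0.25957040834128364
mid [102 104 105 104 105 104  96  75  66  65  62  60  61  60  62  74 113 139
 145 145 144 136 123 118 117]
```

There is a firm stop at 2.9 N m. I release, back away and look.

Call:
move_arm(plan=[0,0,0,0,0,8,22,0,0,0,0,0,6,40,0,0,0,0,0,0,60,0,0,5,0,0,0,60,0,0,30,0,0,0,60,0,0,40,0,0,0,60,0,-40,30,0,0,0,60,-20,-50,0,0,0,0,60,-20,-50,0,0,0,0,60,-10,-50,0,0,0,0,60,0,-50,0,0,0,0,60,0,0,0,0,0,0,60])

```text
time: 16.2
eef_pos: [0.4624, -0.2843, 0.2444]
tcp_rot: [0.996, -0.089, -0.0, 0.001]
contact_force: [-0.0, 0.6, -0.2]
opening: 0.703
finger_force: 0.0
```

```bash
python3 - <<'E'
from h import *
q=shot('side','s13');t=shot('top','t13')
g=q['color'].mean(2); print('mid',g[225:250,375:380].mean(1).astype(int))
a=cv2.resize(q['color'][180:270,320:410],(400,400),interpolation=cv2.INTER_CUBIC); b=cv2.resize(t['color'][240:330,335:425],(400,400),interpolation=cv2.INTER_CUBIC)
cv2.imwrite('pics/c13.png',np.hstack([a,b])[:,:,::-1])
E
```

```text
mid [105 105 106 105 105 104  91  70  64  61  61  61  61  61  64  82 120 141
 143 144 143 136 123 118 117]
```

View pics/c13.png

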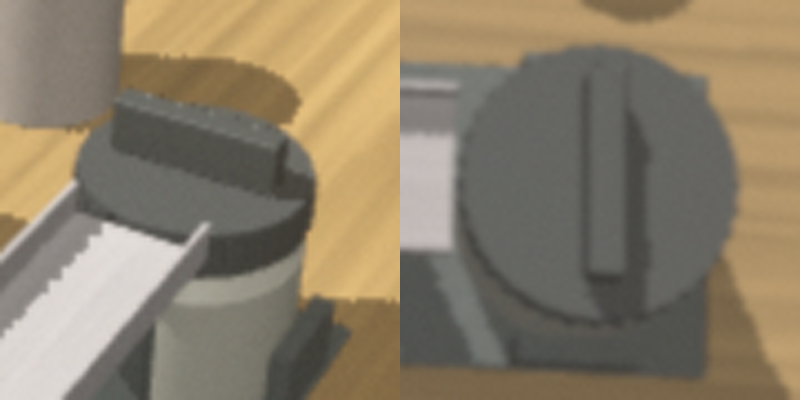

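```bash
python3 - <<'E'
from h import *
t=load('t13'); q=load('s13')
a,b=onz(t,382.7,255.75,.154),onz(t,380.9,301.2,.154); d=a-b
print('top bar yaw',np.degrees(np.arctan2(d[1],d[0])),np.linalg.norm(d),(a+b)/2)
k=4.444; a,b=onz(q,320+203/k,180+115/k,.154),onz(q,0,0,.154)
e=[(320+120/k,180+95/k),(320+283/k,180+142/k)]
a,b=onz(q,*e[0],.154),onz(q,*e[1],.154); d=a-b
print('side bar yaw',np.degrees(np.arctan2(d[1],d[0])),np.linalg.norm(d),(a+b)/2)
# subpixel edges in side view vs level-lid prediction
def edges(tag):
    c=load(tag); g=cv2.GaussianBlur(c['color'].astype(np.float32),(1,3),0).mean(2); out=[]
    for u in range(370,389,3):   # front bottom edge
        col=g[228:250,u]; i=np.argmax(np.diff(col)); 
        w=np.diff(col)[max(i-2,0):i+3].clip(0); out.append(round(228+.5+float((np.arange(max(i-2,0),i+3)*w).sum()/w.sum()),1))
    return out
def pred(z,x=.5099,y=-.0477,c=q):
    P=np.array([proj(c,[x+.061*np.cos(p),y+.061*np.sin(p),z]) for p in np.linspace(0,6.283,720)]); o=[]
    for u in range(370,389,3):
        o.append(round(P[np.abs(P[:,0]-u)<.6][:,1].max(),1))
    return o
for s in('s7','s9','s10','s11','s12','s13'): print(s,edges(s))
for z in(.1108,.101,.098): print(z,pred(z))
g=q['color'].mean(2); print('L',g[215,330:345].astype(int),'R',g[225,383:397].astype(int))
for z in(.11,.124): print(np.round(circ(q,.5099,-.0477,z,.061),1))
E
```

```text
top bar yaw 0.7114648709760956 0.086462646565819 [ 0.51339231 -0.05008567  0.154     ]
side bar yaw 3.4188256391541745 0.08775547101607203 [ 0.5099552  -0.04560926  0.154     ]
s7 [238.7, 238.5, 237.7, 236.6, 235.5, 233.3, 229.8]
s9 [242.5, 242.2, 241.5, 240.3, 239.1, 236.7, 233.1]
s10 [242.7, 242.3, 241.5, 240.5, 239.0, 236.9, 232.9]
s11 [242.8, 242.3, 241.7, 240.8, 239.5, 237.4, 234.5]
s12 [242.2, 241.7, 241.1, 240.1, 238.5, 236.7, 233.4]
s13 [242.1, 241.6, 240.9, 239.9, 238.5, 236.7, 233.4]
0.1108 [np.float64(238.2), np.float64(238.0), np.float64(237.5), np.float64(236.8), np.float64(235.8), np.float64(234.3), np.float64(232.2)]
0.101 [np.float64(241.9), np.float64(241.6), np.float64(241.1), np.float64(240.3), np.float64(239.2), np.float64(237.6), np.float64(235.3)]
0.098 [np.float64(243.0), np.float64(242.7), np.float64(242.1), np.float64(241.3), np.float64(240.2), np.float64(238.7), np.float64(236.2)]
L [164 171 171 170 170 167 161 130 110 105 106 107 106 107 106] R [100 100  98  99  95  82  61  87 148 159 159 159 160 163]
[337.  391.1 208.2 238.6]
[337.2 391.8 203.2 233.3]
```

The lid sits at the stops, yaw about 2° against the stand's 2.2°. It is under the ridges, so seated. I hand in.

```bash
python3 -c "
from h import *
print(order.sign_off())"
```

```text
the job is handed in; nothing more can be done
None
```

The job is handed in: both cells are in the jar, the lid is screwed down to the stops and released, and the gripper is clear. The tin, can and mug were not touched. The judge returned no verdict, and I read the lid's height and the thread drop from the camera images rather than measuring them directly.

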